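# Seal a gel cassette on the casting stand and hold it for the pour

## Task

Take the gel cassette standing on the bench and stand it upright on the narrow black gasket of the casting stand, short glass plate facing out and its whole bottom edge on the gasket, without tipping it on the way or disturbing the other things on the bench. The stand's spring clamp is away for repair, so stand in for it: with a slanting push, down and back, press the cassette flush against both blue posts and firmly down so that the gasket is squashed by 2 to 5 mm, and finish still holding it pressed like that, ready for the gel to be poured.

Things in the scene. Friction and masses are not known exactly. Their poses are not given: they have to be found in the camera images.
- cassette: gel cassette: glass plates in a green frame, loose, 0.25-0.42 kg, upright at the start. 112 mm wide (y), 24 thick (x) at the two side rails; rails 88 tall, tall rear glass 95 tall. Origin: middle of the flat underside; z up; x points from its front (short green-tinted plate, white cams jutting 4 mm) to its back (tall plate, green crossbar). Back faces of the rails: 12 mm behind the origin
- cassette_grip (a point): where to take the cassette from above, across its thickness: mid-width, 70 mm above the underside, 2 mm behind the origin. Here short plate's front and green crossbar's back are 16 mm apart (6 mm in front of the origin to 10 mm behind). Crossbar: 55 to 85 mm above the underside; the glass top is 25 mm above this point
- cassette_front (a point): on the cassette's front side, 12 mm in front of its origin, 45 mm above its underside
- stand: grey gel casting stand, fixed; base plate 125 x 170 mm, 20 mm high, reaching 48 mm in front of and 77 mm behind its origin. Origin: on the bench under the middle of the gasket; z up; x points from the open front to the blue upright back, y along the gasket. The cassette is fully home with its origin at x = 0, y = 0 here and its x axis along this x axis
- stand_back: the stand's rigid upright back: two blue posts 22 mm wide, 12 mm thick, centred 48 mm either side of the middle, 90 mm tall above the gasket, facing the cassette's side rails. The 74 mm gap between them is open from 2 mm above the gasket: a finger fits behind the cassette. Origin: middle of the posts' front face, level with the free gasket top, 12 mm in +x from the stand's origin; same axes
- gasket_top (a point): middle of the top of the black sealing gasket, a strip 16 mm wide (x) and 136 mm long (y) that lies on a rib on the stand; unpressed its top is 44 mm above the bench, the point sinks with it. The rubber is grippy: once loaded, it takes up much of a backward push (several N, at most about the downward load), and the blue back gets the rest
- gasket (a joint): how far the gasket is squashed, m: 0 free, 0.006 the limit; it gives about 1 mm per 4 N of downward load (the standing cassette alone: about 0.6 to 1.0 mm)
- comb: loose white ten-tooth gel comb lying flat, 100 x 42 x 10 mm, origin in the middle of its underside; not needed, leave it alone
- marker: loose blue-and-white marker pen lying flat, 135 mm long, 12 mm thick, origin in the middle of its underside; not needed, leave it alone
- buffer: loose clear bottle with a blue cap, 70 mm diameter, 160 mm tall, origin in the middle of its underside; not needed, leave it alone
- beaker: loose clear open plastic beaker, 80 mm diameter, 100 mm tall, origin in the middle of its underside; not needed, leave it alone
- reagent: loose amber jar with a black cap, 60 mm diameter, 120 mm tall, origin in the middle of its underside; not needed, leave it alone
- tipbox: loose white and blue box of pipette tips, 85 x 125 x 76 mm tall, origin in the middle of its underside; not needed, leave it alone
- tuberack: loose black microtube rack with some tubes, 100 x 190 x 54 mm tall, origin in the middle of its underside; not needed, leave it alone

How it is judged:
On the way, in this order (a step that is already met when the one before it is completed fails the run):
1. the cassette is lifted clear of the bench, upright (height (world z) of cassette above 0.06 m and angle between cassette's own z axis and vertical below 0.3 rad), for 0.2 s.
2. the cassette stands upright on the gasket, in front of the back (y of cassette in the frame of stand between -0.012 and 0.012 m and angle between cassette's own z axis and vertical below 0.06 rad and x of cassette_front in the frame of stand below -0.005 m and x of cassette in the frame of stand between -0.016 and 0.004 m and value of joint gasket above 0.0003 m and z of cassette in the frame of gasket_top below 0.004 m), for 0.1 s.
At the end, for the whole second after the job is handed in: Cassette upright (0.06 rad) on the gasket, short plate out, square to the back (0.05 rad), home against it (3 mm), sideways within 12 mm of the middle, still pressed by the robot through the last second: gasket squashed 2 to 5 mm, over 2 N on the blue back (y of cassette in the frame of stand between -0.012 and 0.012 m and angle between cassette's own z axis and vertical below 0.06 rad and x of cassette_front in the frame of stand below -0.005 m and x of cassette in the frame of stand between -0.003 and 0.003 m and angle between the x axis of cassette and the x axis of stand, either way round below 0.05 rad and z of cassette in the frame of gasket_top below 0.004 m and value of joint gasket between 0.002 and 0.005 m and contact force between cassette and stand_back above 2 N and contact force between the fingers and cassette above 2 N and linear speed of cassette below 0.02 m/s); the arm keeps its last pose, push and grip.
It fails at once if the cassette is tipped (angle between cassette's own z axis and vertical above 0.5 rad).
It fails at once if one of the other things on the bench is moved by more than 30 mm (distance of any of comb, marker, buffer, beaker, reagent, tipbox, tuberack from where it was at the start of the episode above 0.03 m).
It also fails if it takes over 45 s, if anything falls off the work surface, if the arm or the gripper's body presses on something with over 40 N, if the wrist force passes 120 N, or if a joint passes its speed limit or range.

## Robot

A 7-joint arm with a two-finger parallel gripper is mounted at the origin on the work surface. World frame = base frame: x ahead of the robot, y to its left, z up, the work surface at z = 0. Lengths are in m, angles in rad, forces in N, time in s.
With the tool pointing down it reaches from about 0.4 to 0.85 m from the base axis. Payload 10.4 kg.
Tool frame: the origin (TCP) lies on the centre line of the jaws, within the pads' length; the fingertips stand 11 mm ahead of it and the grasp point (between the pads) lies 8 mm behind it (tip_reach is the distance from the TCP to the fingertips, in m); z points along the fingers, y is the line along which they close (so a half turn about z gives the same grasp; the last joint's range is limited). The gripper opens to 85 mm and grips with 20 to 120 N. Pads are 22 mm wide; open, the fingers measure 114 mm over their backs; the gripper's body (76 mm by 85 mm) begins 54 mm behind the grasp point. The pads swing forward as they close: fully open they stand 13 mm farther back than shut.
Start: joints at [-1.235, 0.332, -0.065, 1.46, 0.022, 1.35, -0.088], TCP at [0.219, 0.585, 0.242] pointing down, gripper open.
Joint ranges: [-2.6, 2.6], [-0.5, 2.12], [-1.47, 1.34], [0.16, 2.42], [-1.27, 4.41], [0.06, 2.06], [-2.6, 2.6]. Speed limits (rad/s): [2.22, 2.22, 2.79, 2.79, 3.14, 3.14, 3.14].

## Interface

Orientations are given as a unit quaternion [x, y, z, w].
In Python, from workcell import get_obs, camera, hand_in, tip_reach gives the robot as it stands. The module is installed in compiled form; this text tells all that it offers.
- The arm moves only by the tool move_arm, never from a script. Its argument "plan" is a list of rows, each an object with "delta_pos": the shift along the tool's x, y, z in fractions of the full range, 1 being 1 m, a list of three; "turn": the turn, a rotation vector about the tool's x, y, z in parts of the range, where 1.0 means 2 pi rad, a list of three; "fingers": the closure, from 0 (fully open) to 1 (shut). A call has 1 to 12 rows; each row is the pose to reach, as a shift and turn from the pose commanded when the call began, along the tool's axes at that moment; what a row does not reach only later rows make up. A row lasts 1/8 s, in which the tool goes at most 62.5 mm and 10.7 degrees, less where a joint would pass 70% of its speed; a pose out of reach is approached as far as the arm can. No shift or turn number may pass 1 either way. A call with a gripper value outside its range is refused whole. The fingers move at their own pace and stop on an object; "force" is the grip in N (left out, the last holds). Time passes only in rows, so rows that repeat a pose let the fingers close. It gives the time, the measured TCP pose, the force, the opening and the grip force at its end, in the units of the state.
- get_obs(): the state, without advancing time (a new reading comes with each control period).
- camera(name): name is "scene" or "top" or "wrist"; returns a dict with "color" (420x560x3 uint8, red, green, blue), "range_z" (420x560 float32, m along the optical axis (not along the pixel's ray), 0 where there is no reading), "fx", "fy", "cx", "cy" (pixels), "k1" (the pictures are not rectified: a ray, as slopes to the right and down, at radius r is drawn at 1 + k1 r^2 times it, then the intrinsics apply), "R" (3x3) and "t" (3): a world point X has camera coordinates R X + t; the wrist camera has in their place "tool_from_camera" (4x4, takes a point from camera to tool coordinates, whose origin is the TCP and whose axes are the flange's). Camera axes: x right, y down, z forward; pixel columns grow to the right and rows downward; lengths in m; the calibration is good to about 2 mm. A picture is of the moment at which its call begins: read the wrist's pose just before it.
- hand_in(): hands the job in; it is judged then, once.
The state is a dict: "clock": time; "joint_pos": joint angles; "joint_velocities": joint speeds; "tau": joint torques, N m; "position": TCP position; "ee_rot": TCP orientation; "ft_force": force on the tool from outside, world axes, zero at the start; "torque": the same for the moment, N m; "grip_width": opening from 0.0 (shut) to 1.0 (fully open); "grasp_force": force on a finger pad.
Only numpy, scipy, OpenCV 4.12 (cv2) and the standard library are available. Lean on these libraries where they do the work, as an engineer would, in place of code of your own. Each camera call takes 0.05 s, during which the arm holds its last target. There are 200 camera calls.

## Working session

There is one attempt and no reset: what is moved stays moved. The work goes in short steps, Python scripts to look and compute and a tool call to move; the robot and the scene stay as the last step left them, time stands still between calls to the robot, and variables do not carry over. Pictures are saved under pics/ and viewed, at most 10 in all, crops included, and the job is handed in when it is done.

Besides the shell and the picture viewer there is one more tool, called after "Call:" as a command line: name --argument value ..., lists and objects as JSON in quotes. move_arm: Moves the arm, as the interface text tells. Its arguments: {"type":"object","properties":{"plan":{"type":"array","items":{"type":"object","properties":{"delta_pos":{"type":"array","items":{"type":"number"}},"turn":{"type":"array","items":{"type":"number"}},"fingers":{"type":"number"}}}},"force":{"type":"number"}},"required":["plan"]}

```bash
mkdir -p pics
cat > h.py <<'E'
import numpy as np, cv2, pickle
from workcell import get_obs, camera, hand_in, tip_reach
from scipy.spatial.transform import Rotation as Ro
def cam_pose(c,obs=None):
    if 'R' in c: R=np.array(c['R']);t=np.array(c['t']);return R.T,-R.T@t
    T=np.array(c['tool_from_camera']);Rw=Ro.from_quat(obs['ee_rot']).as_matrix()
    return Rw@T[:3,:3],Rw@T[:3,3]+np.array(obs['position'])
def slopes(c,uv):
    uv=np.atleast_2d(np.array(uv,float)).reshape(-1,1,2)
    K=np.array([[c['fx'],0,c['cx']],[0,c['fy'],c['cy']],[0,0,1.]])
    return cv2.undistortPoints(uv,K,np.array([c['k1'],0,0,0.])).reshape(-1,2)
def cloud(c,obs=None):
    h,w=c['range_z'].shape
    u,v=np.meshgrid(np.arange(w),np.arange(h))
    s=slopes(c,np.stack([u,v],-1).reshape(-1,2))
    z=c['range_z'].reshape(-1,1)
    A,o=cam_pose(c,obs)
    P=(np.hstack([s,np.ones((len(s),1))])*z)@A.T+o
    P[z[:,0]==0]=np.nan
    return P.reshape(h,w,3)
def plane(c,uv,zh,obs=None):
    A,o=cam_pose(c,obs); s=slopes(c,uv)
    d=np.hstack([s,np.ones((len(s),1))])@A.T
    return o+d*((zh-o[2])/d[:,2:3])
def save(n,c): cv2.imwrite(f'pics/{n}.png',c['color'][:,:,::-1])
E
python3 - <<'E'
from h import *
o=get_obs();print(o,tip_reach if not callable(tip_reach) else tip_reach())
for n in['scene','top','wrist']:
    c=camera(n);c['obs']=o;pickle.dump(c,open(n+'.pkl','wb'));save(n+'0',c)
    if n!='wrist':print(n,cam_pose(c)[1])
a=cv2.imread('pics/scene0.png');b=cv2.imread('pics/top0.png')
E
```

```text
{'clock': 0.0, 'joint_pos': array([-1.23458419,  0.33285601, -0.06471996,  1.46096162,  0.02159337,
        1.34990926, -0.08851942]), 'joint_velocities': array([-0.00013598,  0.00165117,  0.00028507, -0.00103521, -0.00054327,
       -0.00022616, -0.00091617]), 'tau': array([-8.44257102e-04, -6.25435925e+01,  4.88160679e-02, -3.91614640e+01,
        1.61323103e-02,  9.49183741e-03, -3.43155136e-05]), 'position': array([0.21933765, 0.58485069, 0.24151619]), 'ee_rot': array([ 1.78435614e-01,  9.83951327e-01, -7.12308545e-04, -1.00967805e-04]), 'ft_force': array([ 0.74527452, -1.19420758,  0.78635723]), 'torque': array([-0.02846596,  0.00388505,  0.01748618]), 'grasp_force': 0.0, 'grip_width': 0.9988355404854677} 0.011
scene [ 1.54531158 -0.23012869  0.86460704]
top [0.45289634 0.00626442 1.16603486]
```

View pics/scene0.png

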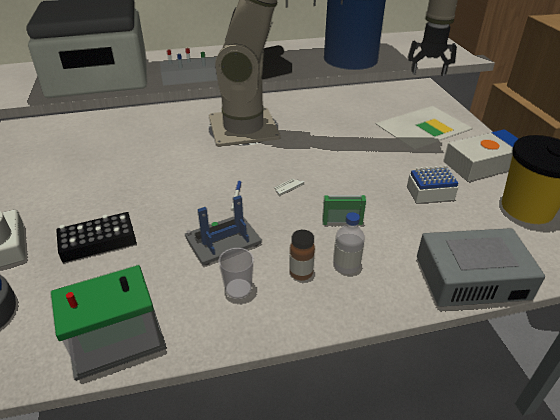

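View pics/top0.png

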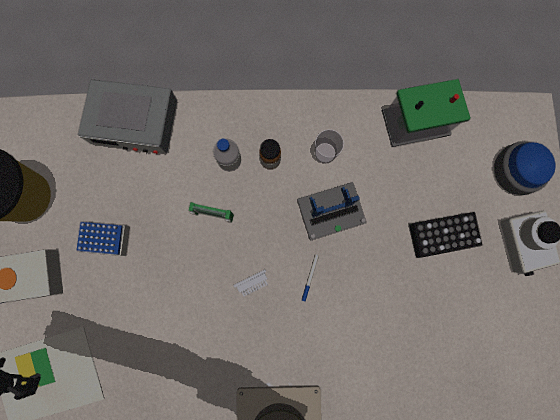

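The scene view shows the stand at about (222,235), and the cassette at (344,210) with the jar and bottle beyond it. In the top view the cassette is at (211,212), the stand at (333,210) with its gasket on the robot side, the comb at (251,282) and the marker at (311,277). Next I'll measure.

Run:
```python
from h import *
t=pickle.load(open('top.pkl','rb'));s=pickle.load(open('scene.pkl','rb'));w=pickle.load(open('wrist.pkl','rb'))
a=cv2.resize(t['color'][190:235,180:245,::-1],None,fx=6,fy=6,interpolation=cv2.INTER_CUBIC)
b=cv2.resize(t['color'][175:245,290:375,::-1],None,fx=4.6,fy=4.6,interpolation=cv2.INTER_CUBIC)
c=cv2.resize(s['color'][175:245,305:395,::-1],None,fx=4.4,fy=4.4,interpolation=cv2.INTER_CUBIC)
d=cv2.resize(s['color'][175:270,180:270,::-1],None,fx=3.2,fy=3.2,interpolation=cv2.INTER_CUBIC)
im=np.zeros((600,800,3),np.uint8)
for k,p in enumerate([a,b,c,d]):
    p=p[:298,:398];y=(k//2)*300;x=(k%2)*400;im[y:y+p.shape[0],x:x+p.shape[1]]=p
cv2.imwrite('pics/crops.png',im)
def rep(n,P): print(n,len(P),'mean',P.mean(0).round(4),'rect',cv2.minAreaRect(P[:,:2].astype(np.float32)*1000),'z',np.percentile(P[:,2],[2,50,98]).round(3))
for n,cc,(v0,v1,u0,u1),g in [('top',t,(190,235,180,245),1),('scene',s,(180,240,310,380),1),('top',t,(175,245,290,375),0),('scene',s,(180,265,180,265),0)]:
    P=cloud(cc);hsv=cv2.cvtColor(cc['color'],cv2.COLOR_RGB2HSV)
    H,S,V=[hsv[...,i].astype(int) for i in range(3)]
    m=((H>40)&(H<90) if g else (H>95)&(H<130))&(S>90)
    mm=np.zeros_like(m);mm[v0:v1,u0:u1]=m[v0:v1,u0:u1]
    Q=P[mm];Q=Q[np.isfinite(Q[:,0])]
    rep(n+' col',Q[Q[:,2]>.03])
    if g: rep(' top',Q[Q[:,2]>.07])
    else: rep(' posttop',Q[Q[:,2]>.12])
    if not g:
        Q=P[v0:v1,u0:u1].reshape(-1,3);Q=Q[np.isfinite(Q[:,0])]
        rep('base',Q[(Q[:,2]>.012)&(Q[:,2]<.028)])
    if not g and n=='top':
        mm[:]=False;mm[v0:v1,u0:u1]=((V<45))[v0:v1,u0:u1]
        Q=P[mm];Q=Q[np.isfinite(Q[:,0])&(Q[:,2]>.035)];rep('gasket',Q)
```

```text
top col 171 mean [0.601  0.1721 0.0822] rect ((599.38037109375, 177.60980224609375), (110.87872314453125, 22.831405639648438), 77.02113342285156) z [0.039 0.086 0.091]
 top 155 mean [0.602  0.1746 0.0854] rect ((599.7965698242188, 177.49615478515625), (110.87508392333984, 22.21199607849121), 77.15350341796875) z [0.076 0.086 0.091]
scene col 460 mean [0.6069 0.1754 0.0711] rect ((600.7027587890625, 176.92813110351562), (111.3051528930664, 27.98295021057129), 77.89876556396484) z [0.034 0.073 0.09 ]
 top 263 mean [0.6059 0.1765 0.0812] rect ((600.7605590820312, 177.2058563232422), (110.64460754394531, 27.621652603149414), 78.10546112060547) z [0.07  0.082 0.091]
top col 323 mean [ 0.6137 -0.156   0.0771] rect ((620.0772094726562, -152.7639923095703), (70.39769744873047, 116.42156219482422), 15.02001953125) z [0.035 0.067 0.135]
 posttop 83 mean [ 0.6051 -0.1561  0.1319] rect ((605.5787963867188, -156.79251098632812), (11.862010955810547, 116.31930541992188), 16.453832626342773) z [0.121 0.133 0.136]
base 1876 mean [ 0.6006 -0.1553  0.0192] rect ((603.03759765625, -158.66213989257812), (125.53256225585938, 170.76231384277344), 16.24946403503418) z [0.014 0.019 0.025]
gasket 408 mean [ 0.5967 -0.1605  0.0545] rect ((612.4550170898438, -155.37466430664062), (66.20787048339844, 134.17323303222656), 16.12459373474121) z [0.039 0.044 0.128]
scene col 288 mean [ 0.6163 -0.1616  0.0795] rect ((623.8604736328125, -147.67678833007812), (59.337589263916016, 125.81302642822266), 18.7257137298584) z [0.037 0.071 0.136]
 posttop 60 mean [ 0.6087 -0.1628  0.1325] rect ((607.4384765625, -158.14649963378906), (13.486370086669922, 114.56443786621094), 14.48573112487793) z [0.122 0.134 0.138]
base 1303 mean [ 0.6182 -0.1597  0.0206] rect ((520.4334106445312, -160.50204467773438), (329.1661682128906, 191.59536743164062), 1.7176545858383179) z [0.013 0.021 0.027]
```

View pics/crops.png

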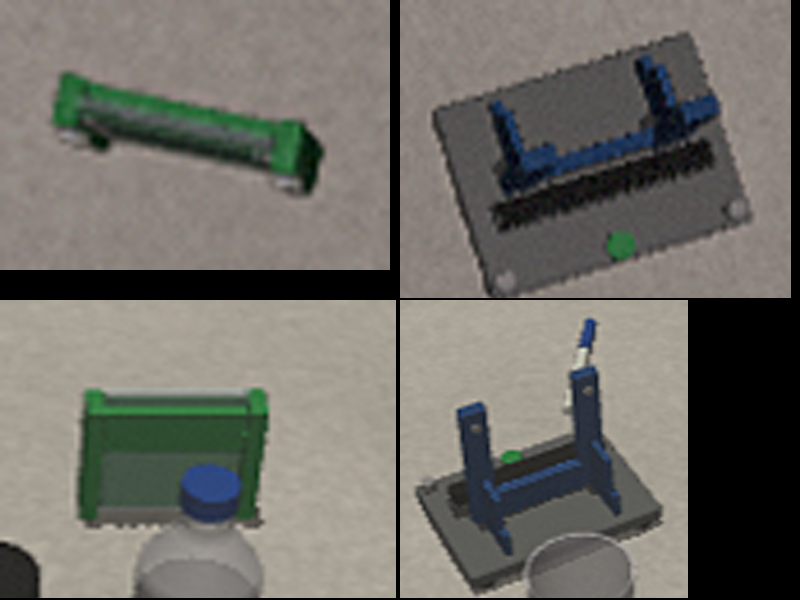

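The crops show the cassette's crossbar facing +x and its cams facing the robot. The stand's open front also faces the robot, so only about +29° of yaw is needed. The measured sizes (111×23, 125.5×171, z 0.088/0.134) match the given ones. I'll hover over the cassette next.

```bash
cat >> h.py <<'E'
def goto(p,yaw,tilt=(0,0)):
    """delta_pos & turn (tool axes) to bring TCP to p, tool down with tool y at world angle yaw"""
    o=get_obs();R=Ro.from_quat(o['ee_rot'])
    y=np.array([np.cos(yaw),np.sin(yaw),0]);z=np.array([0,0,-1.]);x=np.cross(y,z)
    T=Ro.from_matrix(np.stack([x,y,z],1))
    print('dpos',R.inv().apply(np.array(p)-o['position']).round(4),'turn',(R.inv()*T).as_rotvec().round(4),'at',o['position'].round(4),'F',o['ft_force'].round(2),'t',o['clock'])
E
python3 - <<'E'
from h import *
goto([.6017,.1769,.24],np.radians(-12.5))
print(np.array(pickle.load(open('wrist.pkl','rb'))['tool_from_camera']).round(3))
E
```

```text
dpos [-0.5013 -0.2478  0.002 ] turn [-9.0000e-04  8.0000e-04  1.4302e+00] at [0.2194 0.585  0.2417] F [-0.64  0.44  0.43] t 0.15
[[ 0.001 -0.958 -0.286  0.073]
 [ 1.     0.001  0.002  0.001]
 [-0.002 -0.286  0.958 -0.132]
 [ 0.     0.     0.     1.   ]]
```

The rows are not in the units I measure in: turns go in shares of 2 pi rad. I convert before sending: 0.15 rad is 0.0239.

Call:
move_arm --plan '[{"delta_pos": [-0.05, -0.025, 0], "turn": [0, 0, 0.0239], "fingers": 0}, {"delta_pos": [-0.1, -0.05, 0], "turn": [0, 0, 0.0477], "fingers": 0}, {"delta_pos": [-0.15, -0.075, 0], "turn": [0, 0, 0.0716], "fingers": 0}, {"delta_pos": [-0.2, -0.1, 0], "turn": [0, 0, 0.0955], "fingers": 0}, {"delta_pos": [-0.25, -0.125, 0], "turn": [0, 0, 0.1194], "fingers": 0}, {"delta_pos": [-0.3, -0.15, 0], "turn": [0, 0, 0.1432], "fingers": 0}, {"delta_pos": [-0.35, -0.175, 0], "turn": [0, 0, 0.1671], "fingers": 0}, {"delta_pos": [-0.4, -0.2, 0], "turn": [0, 0, 0.191], "fingers": 0}, {"delta_pos": [-0.45, -0.225, 0], "turn": [0, 0, 0.2149], "fingers": 0}, {"delta_pos": [-0.501, -0.248, 0.002], "turn": [-0.0002, 0.0002, 0.2276], "fingers": 0}, {"delta_pos": [-0.501, -0.248, 0.002], "turn": [-0.0002, 0.0002, 0.2276], "fingers": 0}, {"delta_pos": [-0.501, -0.248, 0.002], "turn": [-0.0002, 0.0002, 0.2276], "fingers": 0}]'

```text
clock: 1.65
position: [0.6011, 0.1775, 0.2398]
ee_rot: [0.78, 0.626, 0.0, -0.001]
ft_force: [0.2, 0.2, -1.2]
grip_width: 1.004
grasp_force: 0.0
```

Run:
```python
from h import *
goto([.6017,.1769,.062],np.radians(-12.5))
o=get_obs();w=camera('wrist');w['obs']=o;pickle.dump(w,open('wrist1.pkl','wb'));save('wrist1',w)
P=cloud(w,o);hsv=cv2.cvtColor(w['color'],cv2.COLOR_RGB2HSV);H,S=hsv[...,0],hsv[...,1]
m=(H>40)&(H<90)&(S>90)
Q=P[m];Q=Q[np.isfinite(Q[:,0])&(Q[:,2]>.08)&(Q[:,2]<.1)]
for lo,hi in[(.08,.0865),(.0865,.093)]:
    q=Q[(Q[:,2]>lo)&(Q[:,2]<hi)];print(len(q),cv2.minAreaRect(q[:,:2].astype(np.float32)*1000),np.median(q[:,2]))
```

```text
dpos [-0.0007  0.0009  0.1778] turn [-0.0009 -0.0013  0.0007] at [0.6011 0.1775 0.2398] F [ 0.15  0.23 -1.23] t 1.65
643 ((602.0216674804688, 177.5480194091797), (88.56551361083984, 13.51533031463623), 76.77993774414062) 0.08525521245188444
501 ((599.616943359375, 179.47000122070312), (110.06654357910156, 22.284076690673828), 77.12582397460938) 0.08809443384776316
```

View pics/wrist1.png

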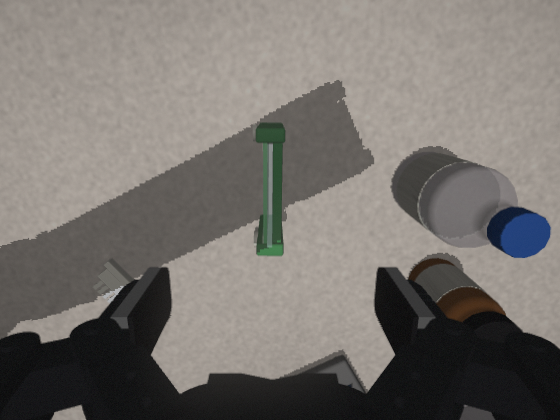

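The wrist view shows the cassette at (271,190), midway between the open fingers and square to them. The rail rectangle is 110×22 at z=0.088, as expected. Next I descend, grasp and lift.

To row units: 0.006 rad is 0.001.

Call:
move_arm --plan '[{"delta_pos": [0, 0, 0.05], "turn": [-0.0002, -0.0002, 0.001], "fingers": 0}, {"delta_pos": [0, 0.001, 0.1], "turn": [-0.0002, -0.0002, 0.001], "fingers": 0}, {"delta_pos": [0, 0.001, 0.145], "turn": [-0.0002, -0.0002, 0.001], "fingers": 0}, {"delta_pos": [0, 0.001, 0.178], "turn": [-0.0002, -0.0002, 0.001], "fingers": 0}, {"delta_pos": [0, 0.001, 0.178], "turn": [-0.0002, -0.0002, 0.001], "fingers": 0}, {"delta_pos": [0, 0.001, 0.178], "turn": [-0.0002, -0.0002, 0.001], "fingers": 0.5}, {"delta_pos": [0, 0.001, 0.178], "turn": [-0.0002, -0.0002, 0.001], "fingers": 0.75}, {"delta_pos": [0, 0.001, 0.178], "turn": [-0.0002, -0.0002, 0.001], "fingers": 1}, {"delta_pos": [0, 0.001, 0.178], "turn": [-0.0002, -0.0002, 0.001], "fingers": 1}, {"delta_pos": [0, 0.001, 0.178], "turn": [-0.0002, -0.0002, 0.001], "fingers": 1}, {"delta_pos": [0, 0.001, 0.178], "turn": [-0.0002, -0.0002, 0.001], "fingers": 1}]' --force 60

```text
clock: 3.08
position: [0.6029, 0.1772, 0.0629]
ee_rot: [0.782, 0.624, 0.001, 0.0]
ft_force: [0.8, -0.3, 5.8]
grip_width: 0.177
grasp_force: 58.9
```

Run:
```python
from h import *
c=camera('scene');save('s_g',c)
o=get_obs();print(o['grip_width'],o['grasp_force'],o['torque'])
goto([.6018,.1776,.062],np.radians(-12.8))
goto([.6018,.1776,.182],np.radians(-12.8))
```

```text
0.18065227644171492 58.91626954078674 [-0.0163671   0.16353782 -0.01781029]
dpos [ 0.0001 -0.0012  0.0009] turn [ 0.0019 -0.001  -0.0006] at [0.6029 0.1773 0.0629] F [-0.65 -0.89  6.  ] t 3.125
dpos [ 0.0002 -0.001  -0.1191] turn [ 0.0019 -0.001  -0.0006] at [0.6029 0.1773 0.0629] F [-0.65 -0.89  6.  ] t 3.125
```

Call:
move_arm --plan '[{"delta_pos": [0, 0, -0.02], "fingers": 1, "turn": [0, 0, 0]}, {"delta_pos": [0, 0, -0.05], "fingers": 1, "turn": [0, 0, 0]}, {"delta_pos": [0, 0, -0.09], "fingers": 1, "turn": [0, 0, 0]}, {"delta_pos": [0, 0, -0.13], "fingers": 1, "turn": [0, 0, 0]}, {"delta_pos": [0, 0, -0.16], "fingers": 1, "turn": [0, 0, 0]}, {"delta_pos": [0, 0, -0.16], "fingers": 1, "turn": [0, 0, 0]}, {"delta_pos": [0, 0, -0.16], "fingers": 1, "turn": [0, 0, 0]}, {"delta_pos": [0, 0, -0.16], "fingers": 1, "turn": [0, 0, 0]}]'

```text
clock: 4.12
position: [0.6016, 0.1769, 0.2208]
ee_rot: [0.782, 0.624, -0.001, -0.0]
ft_force: [-0.6, 0.5, -2.9]
grip_width: 0.181
grasp_force: 59.0
```

```bash
cat >> h.py <<'E'
def inhand(names=('wrist','scene','top'),tag=''):
    for n in names:
        o=get_obs();c=camera(n);save(n+tag,c)
        R=Ro.from_quat(o['ee_rot'])
        P=cloud(c,o if n=='wrist' else None);hsv=cv2.cvtColor(c['color'],cv2.COLOR_RGB2HSV);H,S=hsv[...,0],hsv[...,1]
        Q=P[(H>40)&(H<90)&(S>90)];Q=Q[np.isfinite(Q[:,0])]
        L=R.inv().apply(Q-o['position'])  # tool frame
        k=(abs(L[:,0])<.075)&(abs(L[:,1])<.03)&(L[:,2]>-.035)&(L[:,2]<.08);L=L[k]
        print(n,len(L),'zmin..',np.percentile(L[:,2],[1,50,99]).round(4))
        t=L[L[:,2]<np.percentile(L[:,2],1)+.006]
        print('  toprect',cv2.minAreaRect(t[:,:2].astype(np.float32)*1000))
        for sg in(-1,1):
            r=L[(sg*L[:,0]>.047)]
            f=r[r[:,1]>.004] if n!='wrist' else r
            if len(f)>15:
                # rail back-face: robust fit y vs z
                print('  rail',sg,len(f),'ztop',np.percentile(f[:,2],2).round(4),'zbot',np.percentile(f[:,2],98).round(4),'x',np.percentile(f[:,0],[2,98]).round(4),'fit dy/dz',np.polyfit(f[:,2],f[:,1],1).round(4))
E
python3 - <<'E'
from h import *
o=get_obs();print(o['position'],o['ft_force'],o['grasp_force'])
inhand(tag='_lift')
goto([.57,-.17,.21],np.radians(16.2))
a=np.radians(16.2);print(np.array([.589,-.1625])+(-.006)*np.array([np.cos(a),np.sin(a)]))
E
```

```text
[0.6015784  0.17693963 0.22076673] [-0.58213722  0.50198003 -2.92320315] 59.04203653335571
wrist 7227 zmin.. [-0.0265 -0.023   0.0079]
  toprect ((14.473089218139648, -2.2487993240356445), (85.07933807373047, 23.138385772705078), 1.151615023612976)
  rail 1 2263 ztop -0.0266 zbot -0.0231 x [0.0472 0.0566] fit dy/dz [0.3462 0.0073]
scene 559 zmin.. [-0.0276 -0.0058  0.0568]
  toprect ((-0.8923377990722656, 1.362065315246582), (110.14875793457031, 20.30841064453125), 1.1214371919631958)
  rail -1 104 ztop -0.0258 zbot 0.0567 x [-0.0562 -0.0476] fit dy/dz [-0.0023  0.009 ]
  rail 1 93 ztop -0.0269 zbot 0.0588 x [0.0472 0.0551] fit dy/dz [-0.0147  0.0093]
top 120 zmin.. [-0.0272 -0.0213  0.0533]
  toprect ((-36.40682601928711, 0.5800333023071289), (38.34658432006836, 22.53919219970703), 6.881391525268555)
  rail -1 20 ztop -0.0259 zbot 0.0507 x [-0.0559 -0.0478] fit dy/dz [-0.02    0.0068]
dpos [-0.3454  0.0459  0.0116] turn [-2.000e-04  6.000e-04 -5.068e-01] at [0.602  0.177  0.2214] F [-0.05  0.33 -3.22] t 4.275
[ 0.58323824 -0.16417395]
```

To row units: -0.507 rad is -0.0807.

Call:
move_arm --plan '[{"delta_pos": [-0.03, 0.003, 0], "turn": [0, 0, -0.0064], "fingers": 1}, {"delta_pos": [-0.075, 0.008, 0], "turn": [0, 0, -0.0175], "fingers": 1}, {"delta_pos": [-0.12, 0.013, 0], "turn": [0, 0, -0.0279], "fingers": 1}, {"delta_pos": [-0.165, 0.018, 0], "turn": [0, 0, -0.0382], "fingers": 1}, {"delta_pos": [-0.21, 0.023, 0], "turn": [0, 0, -0.0485], "fingers": 1}, {"delta_pos": [-0.255, 0.028, 0], "turn": [0, 0, -0.0589], "fingers": 1}, {"delta_pos": [-0.3, 0.033, 0], "turn": [0, 0, -0.07], "fingers": 1}, {"delta_pos": [-0.33, 0.036, 0], "turn": [0, 0, -0.0764], "fingers": 1}, {"delta_pos": [-0.347, 0.038, 0.001], "turn": [0, 0, -0.0807], "fingers": 1}, {"delta_pos": [-0.347, 0.038, 0.001], "turn": [0, 0, -0.0807], "fingers": 1}, {"delta_pos": [-0.347, 0.038, 0.001], "turn": [0, 0, -0.0807], "fingers": 1}]'

```text
clock: 5.65
position: [0.5626, -0.1684, 0.221]
ee_rot: [0.6, 0.8, 0.001, 0.0]
ft_force: [-0.4, 0.8, -1.9]
grip_width: 0.181
grasp_force: 58.8
```

Run:
```python
from h import *
inhand(tag='_hov')
o=get_obs();print(o['position'],o['ft_force'],o['grasp_force'])
for n in('wrist','scene','top'):
    c=camera(n);P=cloud(c,o if n=='wrist' else None);hsv=cv2.cvtColor(c['color'],cv2.COLOR_RGB2HSV);H,S=hsv[...,0],hsv[...,1]
    m=(H>100)&(H<130)&(S>90)
    Q=P[m];Q=Q[np.isfinite(Q[:,0])&(Q[:,2]>.125)&(Q[:,2]<.145)&(abs(Q[:,0]-.6)<.08)&(abs(Q[:,1]+.16)<.1)]
    if len(Q)>10:print(n,len(Q),cv2.minAreaRect(Q[:,:2].astype(np.float32)*1000),np.median(Q[:,2]))
    else: print(n,len(Q))
goto([.5852,-.1636,.112],np.radians(16.2))
```

```text
wrist 8006 zmin.. [-0.0264 -0.0227  0.0423]
  toprect ((14.365013122558594, 1.3932790756225586), (22.362607955932617, 84.74339294433594), 87.28863525390625)
  rail 1 2966 ztop -0.0265 zbot 0.0465 x [0.0473 0.0566] fit dy/dz [0.0178 0.0009]
scene 619 zmin.. [-0.0273 -0.0032  0.0567]
  toprect ((-0.8603668212890625, 0.7679767608642578), (22.329185485839844, 109.92499542236328), 88.94033813476562)
  rail -1 121 ztop -0.0267 zbot 0.0565 x [-0.0553 -0.0472] fit dy/dz [-0.0005  0.0096]
  rail 1 80 ztop -0.0258 zbot 0.0567 x [0.0472 0.0547] fit dy/dz [0.0001 0.0093]
top 120 zmin.. [-0.0267 -0.022   0.0515]
  toprect ((37.98796844482422, -1.0839653015136719), (36.1522102355957, 21.994962692260742), 2.8110768795013428)
  rail 1 23 ztop -0.0262 zbot 0.046 x [0.0476 0.056 ] fit dy/dz [-0.0072  0.0072]
[ 0.5626284  -0.16843161  0.22118423] [-0.04586129 -0.11184162 -2.08649609] 58.78169238567352
wrist 1025 ((605.15576171875, -156.68453979492188), (12.250768661499023, 117.07765197753906), 16.072729110717773) 0.13419300584362953
scene 74 ((607.988525390625, -157.72079467773438), (12.169986724853516, 114.4068832397461), 17.351808547973633) 0.13311176105539946
top 36 ((591.8550415039062, -111.66584777832031), (10.70739459991455, 20.836435317993164), 15.17448616027832) 0.13286812281777527
dpos [-0.0011  0.0232  0.1093] turn [0.0012 0.0001 0.0011] at [ 0.5625 -0.1691  0.2212] F [-0.5   0.28 -3.25] t 5.95
```

View pics/wrist_hov.png

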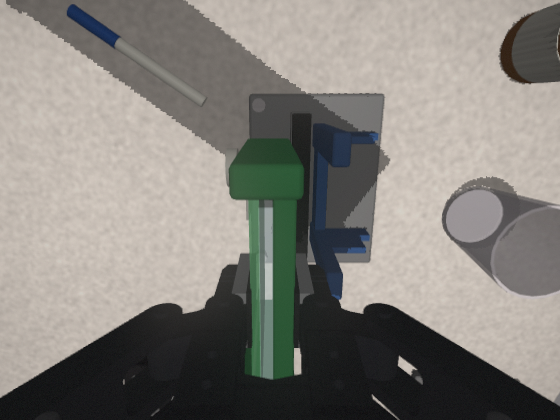

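The wrist view shows the cassette square in the jaws at (270,270), with the gasket at (300,185) and the posts at (335,140) and (335,280), parallel to it. The wrist post rectangle agrees with the earlier measurements within about 1 mm. I'll shift over and descend to just above the gasket.

To row units: 0.001 rad is 0.0002.

Call:
move_arm --plan '[{"delta_pos": [-0.001, 0.012, 0], "turn": [0.0002, 0, 0.0002], "fingers": 1}, {"delta_pos": [-0.001, 0.023, 0.01], "turn": [0.0002, 0, 0.0002], "fingers": 1}, {"delta_pos": [-0.001, 0.023, 0.035], "turn": [0.0002, 0, 0.0002], "fingers": 1}, {"delta_pos": [-0.001, 0.023, 0.065], "turn": [0.0002, 0, 0.0002], "fingers": 1}, {"delta_pos": [-0.001, 0.023, 0.09], "turn": [0.0002, 0, 0.0002], "fingers": 1}, {"delta_pos": [-0.001, 0.023, 0.105], "turn": [0.0002, 0, 0.0002], "fingers": 1}, {"delta_pos": [-0.001, 0.023, 0.109], "turn": [0.0002, 0, 0.0002], "fingers": 1}, {"delta_pos": [-0.001, 0.023, 0.109], "turn": [0.0002, 0, 0.0002], "fingers": 1}, {"delta_pos": [-0.001, 0.023, 0.109], "turn": [0.0002, 0, 0.0002], "fingers": 1}]'

```text
clock: 7.08
position: [0.5854, -0.1643, 0.1132]
ee_rot: [0.601, 0.799, 0.0, 0.001]
ft_force: [-0.2, 0.5, -2.4]
grip_width: 0.176
grasp_force: 58.9
```

```bash
cat >> h.py <<'E'
def standrel(p=(.5888,-.1623),yaw=16.2):
    o=get_obs();a=np.radians(yaw);R=np.array([[np.cos(a),np.sin(a)],[-np.sin(a),np.cos(a)]])
    r=R@(o['position'][:2]-np.array(p));z=Ro.from_quat(o['ee_rot']).as_matrix()
    print('cassette in stand: x %.4f y %.4f underside z %.4f'%(r[0]-.002,r[1],o['position'][2]-.062),'F stand axes',(R@o['ft_force'][:2]).round(2),o['ft_force'][2].round(2),'T',o['torque'].round(2),'toolyaw',np.degrees(np.arctan2(z[1,1],z[0,1])).round(2),'grip',o['grasp_force'].round(1),'t',o['clock'])
E
python3 - <<'E'
from h import *
standrel();inhand(('scene','wrist'),tag='_low');standrel()
E
```

```text
Traceback (most recent call last):
  File "h.py", line 52, in standrel
    print('cassette in stand: x %.4f y %.4f underside z %.4f'%(r[0]-.002,r[1],o['position'][2]-.062),'F stand axes',(R@o['ft_force'][:2]).round(2),o['ft_force'][2].round(2),'T',o['torque'].round(2),'toolyaw',np.degrees(np.arctan2(z[1,1],z[0,1])).round(2),'grip',o['grasp_force'].round(1),'t',o['clock'])
                                                                                                                                                                                                                                                                      ^^^^^^^^^^^^^^^^^^^^^^
AttributeError: 'float' object has no attribute 'round'
```

```bash
sed -i "s/o\['grasp_force'\].round(1)/round(float(o['grasp_force']),1)/" h.py
python3 - <<'E'
from h import *
standrel();inhand(('scene','wrist'),tag='_low');standrel()
E
```

```text
cassette in stand: x -0.0058 y -0.0010 underside z 0.0512 F stand axes [-0.    0.54] -2.38 T [-0.06 -0.02 -0.02] toolyaw 16.16 grip 58.9 t 7.075
scene 294 zmin.. [-0.0272 -0.0147  0.0469]
  toprect ((0.049533843994140625, 1.1686382293701172), (110.2796859741211, 24.23970603942871), 0.777856707572937)
  rail -1 20 ztop -0.0287 zbot 0.0452 x [-0.0553 -0.0481] fit dy/dz [-0.0512  0.0078]
wrist 9182 zmin.. [-0.0264 -0.0228  0.0466]
  toprect ((14.59432601928711, -0.9629068374633789), (84.11964416503906, 23.804115295410156), 0.02850436419248581)
  rail 1 3551 ztop -0.0264 zbot 0.0475 x [0.0473 0.0566] fit dy/dz [ 0.0009 -0.0009]
cassette in stand: x -0.0060 y -0.0009 underside z 0.0510 F stand axes [0.34 0.89] -2.19 T [-0.01 -0.01 -0.03] toolyaw 16.16 grip 58.9 t 7.175
```

View pics/wrist_low.png

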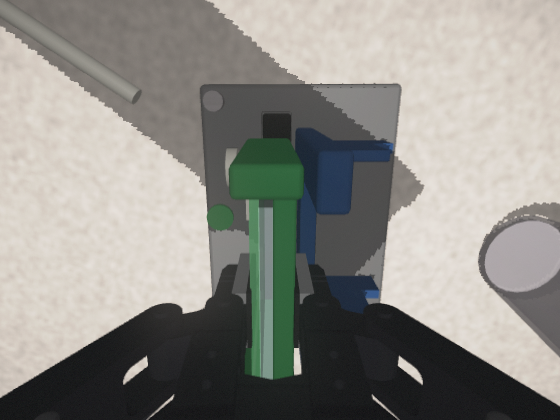

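The wrist view shows the gasket end at (277,127) lined up under the cassette, with a clear gap to the far post at (335,180). Now I lower onto the gasket.

Call:
move_arm --plan '[{"delta_pos": [0, 0, 0.003], "turn": [0, 0, 0], "fingers": 1}, {"delta_pos": [0, 0, 0.006], "turn": [0, 0, 0], "fingers": 1}, {"delta_pos": [0, 0, 0.0075], "turn": [0, 0, 0], "fingers": 1}, {"delta_pos": [0, 0, 0.0085], "turn": [0, 0, 0], "fingers": 1}, {"delta_pos": [0, 0, 0.0085], "turn": [0, 0, 0], "fingers": 1}, {"delta_pos": [0, 0, 0.0085], "turn": [0, 0, 0], "fingers": 1}]'

```text
clock: 7.92
position: [0.585, -0.1642, 0.1045]
ee_rot: [0.601, 0.799, 0.0, 0.0]
ft_force: [-3.0, 1.4, 7.1]
grip_width: 0.179
grasp_force: 60.1
```

Run:
```python
from h import *
for i in range(3):standrel();camera('top')
```

```text
cassette in stand: x -0.0062 y -0.0008 underside z 0.0425 F stand axes [-2.5   2.19] 7.09 T [ 0.34  0.78 -0.02] toolyaw 16.15 grip 60.1 t 7.925
cassette in stand: x -0.0062 y -0.0008 underside z 0.0425 F stand axes [-3.02  2.21] 6.53 T [0.29 0.76 0.03] toolyaw 16.15 grip 60.1 t 7.975
cassette in stand: x -0.0062 y -0.0008 underside z 0.0425 F stand axes [-1.96  1.69] 6.12 T [0.26 0.8  0.01] toolyaw 16.16 grip 60.1 t 8.025
```

Call:
move_arm --plan '[{"delta_pos": [0, 0, -0.0015], "turn": [0, 0, 0], "fingers": 1}, {"delta_pos": [0.0005, 0.002, -0.0015], "turn": [0, 0, 0], "fingers": 1}, {"delta_pos": [0.0005, 0.004, -0.0015], "turn": [0, 0, 0], "fingers": 1}, {"delta_pos": [0.0005, 0.0055, -0.0015], "turn": [0, 0, 0], "fingers": 1}, {"delta_pos": [0.0005, 0.0065, -0.0015], "turn": [0, 0, 0], "fingers": 1}, {"delta_pos": [0.0005, 0.0065, -0.0015], "turn": [0, 0, 0], "fingers": 1}, {"delta_pos": [0.0005, 0.0065, -0.0015], "turn": [0, 0, 0], "fingers": 1}]'

```text
clock: 8.95
position: [0.5896, -0.1626, 0.1051]
ee_rot: [0.601, 0.799, -0.001, -0.001]
ft_force: [-10.3, -2.5, 7.6]
grip_width: 0.176
grasp_force: 60.5
```

Run:
```python
from h import *
for i in range(2):standrel();camera('top')
```

```text
cassette in stand: x -0.0014 y -0.0005 underside z 0.0431 F stand axes [-10.63   0.5 ] 7.6 T [-0.39  2.06  0.2 ] toolyaw 16.12 grip 60.5 t 8.95
cassette in stand: x -0.0014 y -0.0005 underside z 0.0431 F stand axes [-9.82  1.34] 7.61 T [-0.39  2.07  0.2 ] toolyaw 16.12 grip 60.5 t 9.0
```

Call:
move_arm --plan '[{"delta_pos": [0, 0.001, 0], "turn": [0, 0, 0], "fingers": 1}, {"delta_pos": [0, 0.002, 0], "turn": [0, 0, 0], "fingers": 1}, {"delta_pos": [0, 0.002, 0], "turn": [0, 0, 0], "fingers": 1}, {"delta_pos": [0, 0.002, 0], "turn": [0, 0, 0], "fingers": 1}]'

```text
clock: 9.55
position: [0.5896, -0.1627, 0.105]
ee_rot: [0.601, 0.799, -0.002, -0.003]
ft_force: [-20.9, -0.6, 15.2]
grip_width: 0.179
grasp_force: 61.9
```

Run:
```python
from h import *
for i in range(2):standrel();camera('top')
inhand(('wrist','scene'),tag='_p1')
```

```text
cassette in stand: x -0.0013 y -0.0006 underside z 0.0430 F stand axes [-20.24   5.23] 15.17 T [-0.28  3.92  0.34] toolyaw 16.07 grip 61.9 t 9.55
cassette in stand: x -0.0013 y -0.0005 underside z 0.0430 F stand axes [-21.13   5.66] 14.68 T [-0.28  3.88  0.28] toolyaw 16.07 grip 61.9 t 9.6
wrist 9296 zmin.. [-0.0264 -0.0228  0.046 ]
  toprect ((14.580551147460938, -1.0072622299194336), (23.685327529907227, 84.06696319580078), 89.55448913574219)
  rail 1 3534 ztop -0.0265 zbot 0.0473 x [0.0474 0.0566] fit dy/dz [ 0.0033 -0.0011]
scene 223 zmin.. [-0.0296 -0.0117  0.0463]
  toprect ((-0.2399749755859375, 3.829136848449707), (110.00037384033203, 26.102705001831055), 2.2814927101135254)
```

View pics/wrist_p1.png

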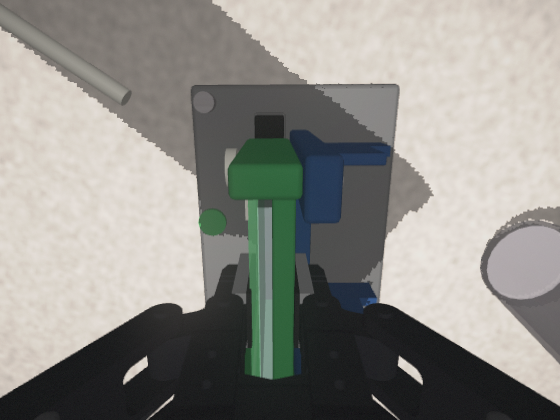

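The rail back now touches the near face of the post at (320,190): x stalled while the push rose from 10 to 20 N, so the cassette is home. I'll relax the back push, read the vertical load without post friction, press down, then push back again.

Call:
move_arm --plan '[{"delta_pos": [0, -0.002, 0], "turn": [0, 0, 0], "fingers": 1}, {"delta_pos": [0, -0.0035, 0], "turn": [0, 0, 0], "fingers": 1}, {"delta_pos": [0, -0.0035, 0.0005], "turn": [0, 0, 0], "fingers": 1}, {"delta_pos": [0, -0.0035, 0.001], "turn": [0, 0, 0], "fingers": 1}, {"delta_pos": [0, -0.0035, 0.001], "turn": [0, 0, 0], "fingers": 1}]'

```text
clock: 10.38
position: [0.5895, -0.1627, 0.1046]
ee_rot: [0.601, 0.799, -0.0, 0.0]
ft_force: [-5.3, -1.6, 6.7]
grip_width: 0.18
grasp_force: 60.2
```

Run:
```python
from h import *
for i in range(3):standrel();camera('top')
```

```text
cassette in stand: x -0.0014 y -0.0005 underside z 0.0426 F stand axes [-5.55 -0.1 ] 6.7 T [-0.31  1.17  0.17] toolyaw 16.15 grip 60.2 t 10.375
cassette in stand: x -0.0014 y -0.0005 underside z 0.0425 F stand axes [-6.   -1.33] 7.61 T [-0.35  1.17  0.15] toolyaw 16.15 grip 60.2 t 10.425
cassette in stand: x -0.0014 y -0.0005 underside z 0.0425 F stand axes [-5.09 -0.43] 6.51 T [-0.34  1.19  0.1 ] toolyaw 16.15 grip 60.2 t 10.475
```

Call:
move_arm --plan '[{"delta_pos": [0, 0, 0.001], "turn": [0, 0, 0], "fingers": 1}, {"delta_pos": [0, 0, 0.0018], "turn": [0, 0, 0], "fingers": 1}, {"delta_pos": [0, 0, 0.0018], "turn": [0, 0, 0], "fingers": 1}, {"delta_pos": [0, 0, 0.0018], "turn": [0, 0, 0], "fingers": 1}]'

```text
clock: 11.02
position: [0.5895, -0.1627, 0.1033]
ee_rot: [0.601, 0.799, -0.0, 0.0]
ft_force: [-7.1, -1.7, 11.9]
grip_width: 0.178
grasp_force: 60.8
```

Run:
```python
from h import *
for i in range(3):standrel();camera('top')
```

```text
cassette in stand: x -0.0014 y -0.0006 underside z 0.0413 F stand axes [-7.24  0.37] 11.89 T [-0.22  1.68  0.1 ] toolyaw 16.14 grip 60.8 t 11.025
cassette in stand: x -0.0014 y -0.0006 underside z 0.0412 F stand axes [-7.66  1.03] 11.92 T [-0.22  1.63  0.1 ] toolyaw 16.14 grip 60.8 t 11.075
cassette in stand: x -0.0014 y -0.0006 underside z 0.0412 F stand axes [-6.05  0.49] 11.47 T [-0.22  1.67  0.11] toolyaw 16.15 grip 60.8 t 11.125
```

The stiffness comes out at 3.8 N/mm, close to the given 4, so the squash is about 3.6 mm. Now the final back push.

Call:
move_arm --plan '[{"delta_pos": [0, 0.001, 0], "turn": [0, 0, 0], "fingers": 1}, {"delta_pos": [0, 0.002, 0], "turn": [0, 0, 0], "fingers": 1}, {"delta_pos": [0, 0.003, 0], "turn": [0, 0, 0], "fingers": 1}, {"delta_pos": [0, 0.003, 0], "turn": [0, 0, 0], "fingers": 1}, {"delta_pos": [0, 0.003, 0], "turn": [0, 0, 0], "fingers": 1}]'

```text
clock: 11.8
position: [0.5896, -0.1627, 0.1031]
ee_rot: [0.601, 0.799, -0.001, -0.002]
ft_force: [-23.1, -0.7, 22.5]
grip_width: 0.179
grasp_force: 62.9
```

Run:
```python
from h import *
for i in range(3):standrel();camera('top')
o=get_obs();c=camera('wrist');P=cloud(c,o);hsv=cv2.cvtColor(c['color'],cv2.COLOR_RGB2HSV);H,S=hsv[...,0],hsv[...,1]
L=Ro.from_quat(o['ee_rot']).inv().apply((P-o['position']).reshape(-1,3)).reshape(P.shape)
b=(H>100)&(H<130)&(S>90)&(P[...,2]>.126)&(P[...,2]<.14);q=L[b]
print('post top in tool',np.percentile(q,[1,99],axis=0).round(4),'-> front face should be y=.010 when home')
save('wrist_end',c);inhand(('scene',),'_end')
a=cv2.imread('pics/top0.png').astype(int);t=camera('top');save('top_end',t)
```

```text
cassette in stand: x -0.0013 y -0.0006 underside z 0.0411 F stand axes [-22.41   5.82] 22.46 T [-0.12  4.45  0.37] toolyaw 16.07 grip 62.9 t 11.8
cassette in stand: x -0.0013 y -0.0006 underside z 0.0411 F stand axes [-22.39   6.1 ] 21.95 T [-0.1   4.41  0.27] toolyaw 16.07 grip 62.9 t 11.85
cassette in stand: x -0.0013 y -0.0006 underside z 0.0411 F stand axes [-21.66   6.13] 22.7 T [-0.14  4.42  0.33] toolyaw 16.07 grip 62.9 t 11.9
post top in tool [[ 0.0384  0.0106 -0.0328]
 [ 0.0597  0.0222 -0.024 ]] -> front face should be y=.010 when home
scene 214 zmin.. [-0.0279 -0.0092  0.0536]
  toprect ((0.041774749755859375, 0.3628969192504883), (109.0447006225586, 20.695810317993164), 0.40018290281295776)
```

View pics/scene_end.png

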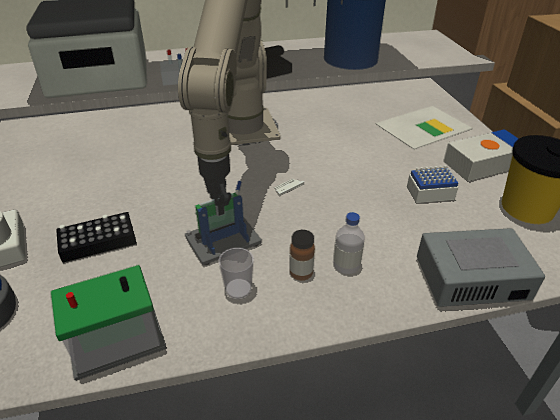

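The scene view shows the cassette upright between the posts at (220,215), with the gripper holding it and the other things where they were. One last check: the rail top against the post top in the wrist view. It should be 2 mm plus the squash lower.

Run:
```python
from h import *
o=get_obs();c=camera('wrist');P=cloud(c,o);hsv=cv2.cvtColor(c['color'],cv2.COLOR_RGB2HSV);H,S=hsv[...,0],hsv[...,1]
L=Ro.from_quat(o['ee_rot']).inv().apply((P-o['position']).reshape(-1,3)).reshape(P.shape)
b=(H>100)&(H<130)&(S>90)&(P[...,2]>.126)&(P[...,2]<.14)
g=(H>40)&(H<90)&(S>90)&(abs(L[...,0]-.052)<.003)&(L[...,2]<-.02)&(L[...,2]>-.035)
print('post top',np.median(P[b][:,2]),'rail top',np.median(P[g][:,2]),g.sum(),'tool z',np.median(L[g][:,2]))
m=g[:, :];q=L[g];print('rail y',np.percentile(q[:,1],[1,99]).round(4))
# other things: colour change between start and end top views away from arm
a=pickle.load(open('top.pkl','rb'))['color'].astype(int);t=cv2.imread('pics/top_end.png')[:,:,::-1].astype(int)
d=abs(a-t).sum(2)
for n,(v0,v1,u0,u1) in dict(comb=(265,298,230,272),bottle=(135,175,210,245),jar=(135,172,257,285),beaker=(128,165,308,345),marker=(250,305,298,325),tips=(220,258,75,130),rack=(210,260,408,482)).items():print(n,(d[v0:v1,u0:u1]>150).mean().round(3))
standrel()
```

```text
post top 0.13414939533627573 rail top 0.12865148721550704 1408 tool z -0.02543590299198064
rail y [-0.0127  0.0103]
comb 0.017
bottle 0.0
jar 0.0
beaker 0.003
marker 0.668
tips 0.0
rack 0.0
cassette in stand: x -0.0013 y -0.0006 underside z 0.0411 F stand axes [-22.15   5.86] 22.76 T [-0.19  4.4   0.33] toolyaw 16.08 grip 62.9 t 12.15
```

Post top minus rail top is 5.5 mm, which gives a squash of about 3.5 mm. The marker region only changed because the arm covers it there. Handing in.

```bash
python3 -c "
from workcell import hand_in
print(hand_in())"
```

```text
the job is handed in; nothing more can be done
None
```

I handed the job in with the cassette standing upright on the gasket, flush against both blue posts and still held under a down-and-back push; gasket squash is about 3.5 mm and back push about 22 N by my measurements, and hand-in gave no verdict.

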